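# Release and open the packet sealer

## Robot

A 6-joint arm with a two-finger parallel gripper is mounted at the origin on the work surface; the furniture and walls round the work are solid. World frame = base frame: x ahead of the robot, y to its left, z up, the work surface at z = 0. Lengths are in m, angles in rad, forces in N, time in s.
With the tool pointing down it reaches from about 0.425 to 0.95 m from the base axis. Payload 3.5 kg.
Tool frame: the origin (TCP) lies midway between the tips of the shut fingers; the grasp point (between the pads) lies 19 mm behind it; z points along the fingers, y is the line along which they close (so a half turn about z gives the same grasp; the last joint's range is limited). The gripper opens to 85 mm and grips with 20 to 120 N. Pads are 22 mm wide; open, the fingers measure 114 mm over their backs; the gripper's body (76 mm by 85 mm) begins 54 mm behind the grasp point. The pads swing forward as they close: fully open they stand 13 mm farther back than shut.
Start: joints at [1.195, 0.286, 1.577, -0, 1.279, -0.15], TCP at [0.151, 0.658, 0.231] pointing down, gripper open.
Joint ranges: [-2.77, 2.77], [-0.9, 2.22], [0.21, 2.48], [-1.53, 4.67], [0.24, 2.81], [-2.84, 2.84]. Speed limits (rad/s): [2.79, 2.79, 3.14, 3.14, 3.14, 3.14].

## Interface

Orientations are given as a unit quaternion [x, y, z, w].
In Python, from plant import ctrl gives the robot as it stands. The module is installed in compiled form; this text tells all that it offers.
- The arm moves only by the shell command python3 -m inch 'ROWS' [FORCE]. ROWS is JSON, a list of rows, each a list of 5 numbers: the closure, from 0 (fully open) to 1 (shut), then the shift along the tool's x, y, z in m, then the turn about the tool's z in degrees. A call has 1 to 5 rows; each row is the pose to reach, as a shift and turn from the pose commanded when the call began, along the tool's axes at that moment; what a row does not reach only later rows make up. A row lasts 1/12 s, in which the tool goes at most 41.7 mm and 7.16 degrees, less where a joint would pass 70% of its speed; a pose out of reach is approached as far as the arm can. A call with a gripper value outside its range is refused whole. The fingers move at their own pace and stop on an object; FORCE is the grip in N (left out, the last holds). Time passes only in rows, so rows that repeat a pose let the fingers close. It gives the time, the measured TCP pose, the force, the opening and the grip force at its end, in the units of the state.
- ctrl.get_state(): the state, without advancing time (a new reading comes with each control period).
- ctrl.read_camera(name): name is "scene" or "top" or "wrist"; returns a dict with "pixels" (384x512x3 uint8, red, green, blue), "depth" (384x512 float32, m along the optical axis (not along the pixel's ray), 0 where there is no reading), "fx", "fy", "cx", "cy" (pixels), "D" ([k1, k2, p1, p2, k3] as OpenCV has them; the pictures are not rectified), "xyz" and "rotation" of the camera in the world; the wrist camera has in their place "mount" (4x4, takes a point from camera to tool coordinates, whose origin is the TCP and whose axes are the flange's). Camera axes: x right, y down, z forward; pixel columns grow to the right and rows downward; lengths in m; the calibration is good to about 2 mm. A picture is of the moment at which its call begins: read the wrist's pose just before it.
- ctrl.sign_off(): hands the job in; it is judged then, once.
Trained networks look in a picture, given as the dict that the camera call returned (one of the last four; its "shot" number tells which), for a name from the list of things; names that differ only in an ending like _2 or _b are one class to them, and where a whole thing is asked for, a point or a joint stands for the part that bears it (a point fixed in the world has none). Each returns a list of dicts, best first, with "score" (0 to 1); they miss things now and then, are a little off and sometimes report something else, mostly with a low value. They report only what shows in the picture. A call takes as long as a camera call.
- ctrl.spot_in(query, picture): "at" ([column, row] in pixels, amid what is visible of it).
- ctrl.tip_of(query, picture): "at" ([column, row] in pixels: a listed point, or the origin of a listed thing).
The state is a dict: "time": time; "qpos": joint angles; "dq": joint speeds; "joint_efforts": joint torques, N m; "eef_pos": TCP position; "tcp_rot": TCP orientation; "contact_force": force on the tool from outside, world axes, zero at the start; "wrist_torque": the same for the moment, N m; "opening": opening from 0.0 (shut) to 1.0 (fully open); "finger_force": force on a finger pad.
Only numpy, scipy, OpenCV 4.12 (cv2) and the standard library are available. Lean on these libraries where they do the work, as an engineer would, in place of code of your own. Each camera call takes 0.05 s, during which the arm holds its last target. There are 200 camera calls.

## Task

The lid of the bench packet sealer is latched shut over a finished seed packet: open it. Put one fingertip on each of the two rectangular release keys in front of the lid, press both fully down together and keep them down until the lid has risen by itself as far as it goes; then let go of the keys and push the lid back with the fingers until it rests fully open. Do not press the round seal button between the keys, do not pinch or force the lid, and leave the loose things beside the sealer where they stand.

Things in the scene. Friction and masses are not known exactly. Their poses are not given: they have to be found in the camera images.
- sealer: packet sealer fixed to the bench: white box on a grey plinth, 188 mm deep (its x), 176 mm wide (its y), flat deck 50 mm high, lid on top to 63 mm. Origin under its middle: it reaches from x -93 mm (front) to x +95 mm (back). Own x points from the key side to the hinge side, y to the left, z up. From the front: bare deck, keys (x -78 to -54 mm), bare strip, lid front edge at x -35 mm, lid hinge at x +80 mm
- key_left_top (a point): middle of the top face of the left (+y) release key: grey rectangular key, 24 mm (sealer x) by 22 mm (sealer y), top 9 mm above the deck, at x -66, y +34 mm of the sealer. Moves straight down
- key_right_top (a point): the same for the right (-y) release key, at x -66, y -34 mm of the sealer; the keys are 68 mm apart centre to centre with a 46 mm gap between them
- key_left: the left release key; origin on its axis at deck height, 9 mm below its top face, axes as the sealer's
- key_right: the right release key, likewise
- key_left_travel (a joint): travel of the left key in m: 0 up, 0.006 fully down. A spring brings it back up; it takes 1 N to start and 3.2 N to hold fully down. It draws back only the left catch of the lid
- key_right_travel (a joint): the same for the right key and right catch
- seal_button (a joint): travel in m of the round seal button (21 mm diameter, top 3.5 mm above the deck) that lies midway between the two keys: 0 up, 0.003 down; must stay up
- seal_button_top (a point): middle of the top face of the round seal button, at x -66, y 0 mm of the sealer
- lid: the lid: white frame 164 mm wide with a clear window, 119 mm deep, about 12 mm thick, 0.22 kg; two steel catches 27 mm long hang under its front corners at y -62 and +62 mm. Origin on the hinge line, x pointing backwards along the lid when shut
- lid_angle (a joint): lid angle in rad: 0 shut, 1.8 fully open against its stop (past upright, where it stays by its own weight). With both keys held down, damped lift pins raise it within about 3 to 7 s to about 0.8, where it stops and stays. If a key comes up while the lid is still below about 0.2, a safety tooth may catch it there (press both again). From 0.8 on it must be pushed against its own weight; it swings freely
- lid_edge (a point): middle of the lower front edge of the lid, 115 mm from the hinge line; moves with the lid
- lid_hinge (a point): middle of the lid's hinge line, at x +80 mm and z 50 mm of the sealer; the hinge line runs along the sealer's y
- vial: loose glass vial with a white cap, 23 mm diameter, 60 mm tall, standing at the left of the sealer; origin under its middle
- label_roll: loose roll of yellow labels, 58 mm diameter, 26 mm high, lying at the right of the sealer; origin under its middle
- eraser: loose eraser 34 x 47 x 13 mm, lying at the right of the sealer near its front; origin under its middle

How it is judged:
On the way, in this order (a step that is already met when the one before it is completed fails the run):
1. both release keys pressed down together, a fingertip on each (value of joint each of key_left_travel, key_right_travel above 0.0042 m and contact force between the fingers and key_left above 0.3 N and contact force between the fingers and key_right above 0.3 N), for 0.2 s.
2. the lid has risen by itself while both keys are still held down (value of joint lid_angle between 0.7 and 0.9 rad and value of joint each of key_left_travel, key_right_travel above 0.004 m and contact force between the fingers and lid below 0.2 N), for 0.1 s.
At the end, for the whole second after the job is handed in: The lid rests fully open (joint above 1.65 of 1.8 rad), and both keys are back up (within 1 mm) (value of joint lid_angle above 1.65 rad and velocity of joint lid_angle between -0.1 and 0.1 rad/s and value of joint each of key_left_travel, key_right_travel below 0.001 m); the robot touches nothing.
It fails at once if the round seal button is pressed (more than 1.5 mm) (value of joint seal_button above 0.0015 m).
It fails at once if the lid is pinched or forced (fingers press on it with more than 25 N) (contact force between the fingers and lid above 25 N).
It fails at once if the vial is moved, lifted or knocked over (more than 15 mm) (distance of vial from where it was at the start of the episode above 0.015 m).
It fails at once if the label roll is moved or lifted (more than 15 mm) (distance of label_roll from where it was at the start of the episode above 0.015 m).
It fails at once if the eraser is moved or lifted (more than 15 mm) (distance of eraser from where it was at the start of the episode above 0.015 m).
It also fails if it takes over 58 s, if anything falls off the work surface, if the arm or the gripper's body presses on something with over 40 N, if the wrist force passes 120 N, or if a joint passes its speed limit or range.

## Working session

There is one attempt and no reset: what is moved stays moved. The work goes in short steps, Python scripts to look and compute and a shell command to move; the robot and the scene stay as the last step left them, time stands still between calls to the robot, and variables do not carry over. Pictures are saved under pics/ and viewed, at most 10 in all, crops included, and the job is handed in when it is done.

```bash
mkdir -p pics; cat > h.py <<'E'
from plant import ctrl
import numpy as np, cv2
from scipy.spatial.transform import Rotation as R
def shot(n):
    s=ctrl.get_state(); p=ctrl.read_camera(n)
    if n=="wrist":
        T=np.eye(4); T[:3,:3]=R.from_quat(s["tcp_rot"]).as_matrix(); T[:3,3]=s["eef_pos"]; p["T"]=T@np.array(p["mount"])
    else:
        r=np.array(p["rotation"]); r=R.from_quat(r).as_matrix() if r.size==4 else r
        T=np.eye(4);T[:3,:3]=r;T[:3,3]=p["xyz"];p["T"]=T
    return p
def ray(p,at):
    K=np.array([[p["fx"],0,p["cx"]],[0,p["fy"],p["cy"]],[0,0,1]])
    return np.append(cv2.undistortPoints(np.array([[at]],float),K,np.array(p["D"],float))[0,0],1)
def pt(p,at,z=None):
    d=ray(p,at); T=p["T"]
    if z is None:
        u,v=np.round(at).astype(int); w=p["depth"][max(v-2,0):v+3,max(u-2,0):u+3]; w=w[w>0]
        k=np.median(w) if w.size else np.nan
    else: k=(z-T[2,3])/(T[2,:3]@d)
    return T[:3,:3]@(d*k)+T[:3,3]
def save(p,f): cv2.imwrite("pics/"+f,cv2.cvtColor(p["pixels"],cv2.COLOR_RGB2BGR))
E
python3 - <<'E'
from h import *
np.set_printoptions(precision=4,suppress=True)
print(ctrl.get_state())
Z=dict(key_left_top=.059,key_right_top=.059,seal_button_top=.0535,lid_edge=.05,lid_hinge=.05,sealer=0,vial=0,label_roll=0,eraser=0)
ims=[]
for c in("top","scene"):
    p=shot(c); print(c,p["T"]); ims.append(p["pixels"])
    for q in Z:
        for r in ctrl.tip_of(q,p)[:1]: print(q,round(r["score"],2),np.array(r["at"]),pt(p,r["at"],Z[q]),pt(p,r["at"]))
cv2.imwrite("pics/a.png",cv2.resize(np.vstack(ims)[:,:,::-1],(400*1,600)))
cv2.imwrite("pics/top.png",ims[0][:,:,::-1]);cv2.imwrite("pics/scene.png",ims[1][:,:,::-1])
E
```

```text
{'time': 0.0, 'qpos': array([ 1.195 ,  0.2872,  1.5782,  0.    ,  1.2786, -0.15  ]), 'dq': array([ 0.0017,  0.0006, -0.0002,  0.001 , -0.0016,  0.0001]), 'joint_efforts': array([ -0.0004, -40.5986, -29.2624,  -0.0001,   0.0058,   0.    ]), 'eef_pos': array([0.1509, 0.6573, 0.2299]), 'tcp_rot': array([ 0.1127,  0.9936, -0.0011, -0.0003]), 'contact_force': array([-0.2536, -0.29  , -0.8227]), 'wrist_torque': array([-0.034 , -0.0575, -0.0661]), 'finger_force': 0.0, 'opening': 0.9992535706606298}
top [[-0.0026 -0.9843  0.1767  0.3974]
 [-0.9999  0.0044  0.0102  0.0373]
 [-0.0108 -0.1766 -0.9842  0.9197]
 [ 0.      0.      0.      1.    ]]
key_left_top 0.49 [290.5 238.1] [ 0.4512 -0.0174  0.059 ] [ 0.4511 -0.0174  0.06  ]
key_right_top 0.49 [329.8 225.7] [ 0.4739 -0.0911  0.059 ] [ 0.4738 -0.0909  0.0602]
seal_button_top 0.42 [365.  163.8] [ 0.5932 -0.1634  0.0535] [ 0.5992 -0.1696  0.0267]
lid_edge 0.81 [305.4 216.6] [ 0.4922 -0.0468  0.05  ] [ 0.491  -0.0458  0.0605]
lid_hinge 0.6 [291.8 235.8] [ 0.456  -0.0205  0.05  ] [ 0.4554 -0.0198  0.0603]
sealer 0.66 [303.9 202.2] [ 0.5267 -0.0492
[... 436 characters left out ...]
 227. ] [ 0.4583 -0.021   0.059 ] [ 0.456  -0.0224  0.0604]
key_right_top 0.49 [285.8 232.2] [ 0.4695 -0.0824  0.059 ] [ 0.469  -0.0826  0.0593]
seal_button_top 0.58 [270.5 232.5] [ 0.4668 -0.0564  0.0535] [ 0.4666 -0.0565  0.0536]
lid_edge 0.55 [271.5 225.3] [ 0.4962 -0.0428  0.05  ] [ 0.4903 -0.0459  0.0534]
lid_hinge 0.97 [293.5 201.2] [ 0.6028 -0.0333  0.05  ] [ 0.5795 -0.0441  0.0614]
sealer 0.71 [279.3 247.5] [ 0.5139 -0.0485  0.    ] [ 0.4401 -0.0857  0.0471]
vial 0.83 [220.4 232.3] [0.5143 0.0745 0.    ] [0.4354 0.0193 0.0503]
label_roll 0.76 [370.3 242.8] [ 0.6021 -0.1843  0.    ] [ 0.5746 -0.1912  0.0154]
eraser 0.71 [352.6 273. ] [ 0.4943 -0.1879  0.    ] [ 0.4803 -0.192   0.0092]
```

View pics/top.png

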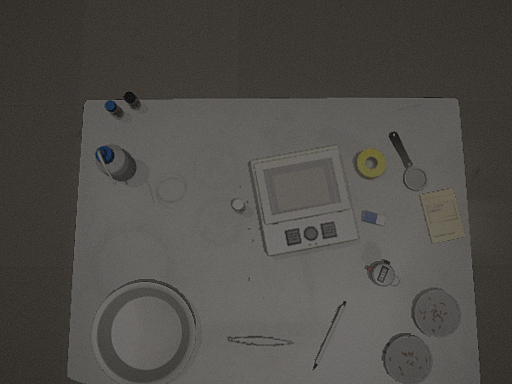

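View pics/scene.png

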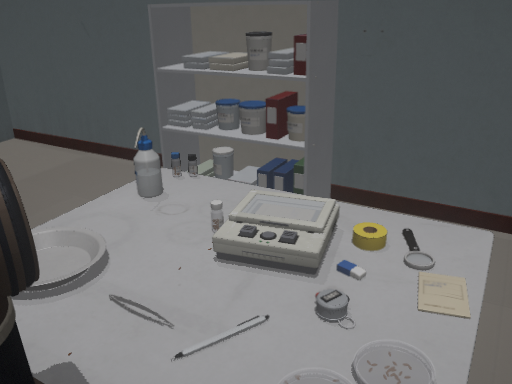

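The top picture shows the keys at about (293,237) and (329,230), with the round button at (311,233) between them. The vial is at (238,205), the roll at (371,163) and the eraser at (373,217). The network's button point in the top view is wrong because it sits on the roll, but the scene view agrees with what I see. The sealer yaw is about 11° and the key midpoint is near (0.460,-0.056). I'll go above it.

```bash
cat >> h.py <<'E'
def go(xyz,yaw=None):
    "shift in tool axes, turn (deg) so that tool y lies at world angle yaw+90 (yaw = sealer yaw, deg)"
    s=ctrl.get_state(); M=R.from_quat(s["tcp_rot"]).as_matrix()
    d=M.T@(np.array(xyz)-s["eef_pos"]); t=None
    if yaw is not None:
        cur=np.degrees(np.arctan2(M[1,1],M[0,1])); t=-((yaw+90-cur+180)%360-180)
    print("t",round(s["time"],2),"tcp",s["eef_pos"].round(4),"tilt",M[:,2].round(3),"F",s["contact_force"].round(1),"op",round(s["opening"],3),"shift mm",(d*1000).round(1),"turn",t)
E
python3 - <<'E'
from h import *
p=shot("wrist"); print(np.array(p["mount"]).round(3))
go([.40,.30,.23],11); 
E
```

```text
[[-0.001 -0.949 -0.314  0.081]
 [ 1.    -0.001 -0.    -0.001]
 [-0.    -0.314  0.949 -0.143]
 [ 0.     0.     0.     1.   ]]
t 1.05 tcp [0.1511 0.6579 0.2313] tilt [-0. -0. -1.] F [0.2 0.4 0. ] op 1.003 shift mm [-322.7 -293.     1.3] turn -23.937575101999613
```

```bash
python3 -m inch '[[0.37,-0.03,-0.027,0,0],[0.37,-0.06,-0.054,0,0],[0.37,-0.09,-0.081,0,0],[0.37,-0.12,-0.108,0,0],[0.37,-0.15,-0.135,0,0]]'
python3 -m inch '[[0.37,-0.03,-0.027,0,0],[0.37,-0.06,-0.054,0,0],[0.37,-0.09,-0.081,0,0],[0.37,-0.12,-0.108,0,0],[0.37,-0.15,-0.135,0,0]]'
python3 -c "
from h import *
go([.46,-.055,.2],11)"
```

```text
time: 1.47
eef_pos: [0.2677, 0.4912, 0.2314]
tcp_rot: [0.112, 0.994, 0.0, 0.0]
contact_force: [0.8, -0.2, -0.1]
opening: 0.629
finger_force: 0.0
time: 1.88
eef_pos: [0.3838, 0.3259, 0.2317]
tcp_rot: [0.113, 0.994, 0.0, 0.0]
contact_force: [-0.3, -0.2, -0.4]
opening: 0.63
finger_force: 0.0
t 1.88 tcp [0.3838 0.3259 0.2317] tilt [ 0.001  0.001 -1.   ] F [-0.3 -0.2 -0.4] op 0.63 shift mm [-159.4 -354.2   31.6] turn -23.92103111120383
```

```bash
python3 -m inch '[[0.37,-0.016,-0.035,0,-5],[0.37,-0.032,-0.07,0,-10],[0.37,-0.048,-0.105,0,-15],[0.37,-0.064,-0.14,0,-20],[0.37,-0.08,-0.177,0,-24]]'
python3 -c "
from h import *
go([.46,-.055,.18],11)"
```

```text
time: 2.3
eef_pos: [0.4214, 0.1355, 0.2317]
tcp_rot: [-0.099, 0.995, 0.0, 0.001]
contact_force: [0.1, 0.0, 0.1]
opening: 0.631
finger_force: 0.0
t 2.3 tcp [0.4214 0.1355 0.2317] tilt [ 0.001  0.    -1.   ] F [0.1 0.  0.1] op 0.631 shift mm [  -0.3 -194.4   51.7] turn 0.32235708713017175
```

```bash
python3 -m inch '[[0.37,0,-0.039,0.01,0],[0.37,0,-0.078,0.02,0],[0.37,0,-0.117,0.03,0],[0.37,0,-0.156,0.04,0],[0.37,0,-0.194,0.052,0]]'
python3 -m inch '[[0.37,0,0,0,0],[0.37,0,0,0,0],[0.37,0,0,0,0]]'
python3 - <<'E'
from h import *
np.set_printoptions(precision=4,suppress=True)
p=shot("wrist"); save(p,"w1.png")
for q,z in dict(key_left_top=.059,key_right_top=.059,seal_button_top=.0535,lid_edge=.05).items():
    for r in ctrl.tip_of(q,p)[:2]: print(q,round(r["score"],2),np.array(r["at"]),pt(p,r["at"],z),pt(p,r["at"]))
go([.46,-.055,.18],11)
E
```

```text
time: 2.72
eef_pos: [0.459, -0.0555, 0.1798]
tcp_rot: [-0.096, 0.995, -0.0, 0.001]
contact_force: [1.0, 0.1, -0.2]
opening: 0.628
finger_force: 0.0
time: 2.97
eef_pos: [0.4585, -0.0532, 0.1795]
tcp_rot: [-0.096, 0.995, 0.0, -0.0]
contact_force: [0.1, 0.7, -0.9]
opening: 0.63
finger_force: 0.0
key_left_top 0.96 [293.4 185.6] [ 0.4547 -0.0219  0.059 ] [ 0.4547 -0.0219  0.059 ]
key_right_top 0.69 [209.7 183. ] [ 0.4655 -0.0892  0.059 ] [ 0.4656 -0.0892  0.0589]
seal_button_top 0.92 [250.2 180.3] [ 0.4587 -0.0571  0.0535] [ 0.4586 -0.0571  0.0538]
seal_button_top 0.45 [252.8 229.6] [ 0.5022 -0.0465  0.0535] [ 0.4977 -0.0473  0.0632]
lid_edge 0.88 [248.9 215.9] [ 0.4916 -0.052   0.05  ] [ 0.4917 -0.052   0.0497]
lid_edge 0.37 [293.4 186.5] [ 0.4581 -0.0201  0.05  ] [ 0.4554 -0.0218  0.0593]
t 3.22 tcp [ 0.4587 -0.0521  0.1799] tilt [ 0.001 -0.    -1.   ] F [-0.3 -0.5  0.3] op 0.634 shift mm [-0.7 -3.1 -0.1] turn 0.18992345194396876
```

View pics/w1.png

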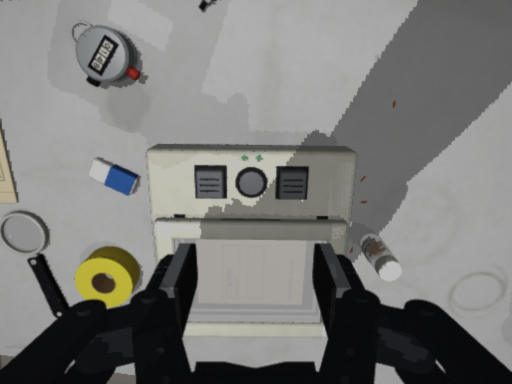

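The picture shows the keys at (210,183) and (293,184) and the button at (251,183), all level. The measured spacing is 68 mm and the heights match. I'll descend over the keys, a few mm toward their front.

```bash
python3 -c "
from h import *
go([.457,-.056,.075],10.3)"
python3 -m inch '[[0.37,0.002,-0.004,0.03,0.5],[0.37,0.002,-0.004,0.06,0.5],[0.37,0.002,-0.004,0.09,0.5],[0.37,0.002,-0.004,0.104,0.5],[0.37,0.002,-0.004,0.104,0.5]]'
python3 -m inch '[[0.37,0,0,0,0],[0.37,0,0,0.003,0],[0.37,0,0,0.006,0],[0.37,0,0,0.008,0],[0.37,0,0,0.008,0]]'
python3 - <<'E'
from h import *
go([.457,-.056,.065],10.3)
p=shot("wrist"); save(p,"w2.png")
p=shot("scene"); cv2.imwrite("pics/s2.png",cv2.resize(p["pixels"][160:300,180:360,::-1],(720,560)))
E
```

```text
t 3.22 tcp [ 0.4587 -0.0521  0.1799] tilt [ 0.001 -0.    -1.   ] F [-0.3 -0.5  0.3] op 0.634 shift mm [  2.6  -3.4 104.9] turn 0.8899234519439574
time: 3.63
eef_pos: [0.4544, -0.0557, 0.0717]
tcp_rot: [-0.093, 0.996, 0.002, -0.004]
contact_force: [-0.1, 0.8, -0.1]
opening: 0.628
finger_force: 0.0
time: 4.05
eef_pos: [0.4577, -0.0576, 0.0678]
tcp_rot: [-0.092, 0.996, -0.0, 0.0]
contact_force: [-0.1, 0.3, 0.7]
opening: 0.628
finger_force: 0.0
t 4.05 tcp [ 0.4577 -0.0576  0.0678] tilt [ 0.001 -0.    -1.   ] F [-0.1  0.3  0.7] op 0.628 shift mm [0.4 1.7 2.8] turn 0.27228600349212684
```

View pics/w2.png

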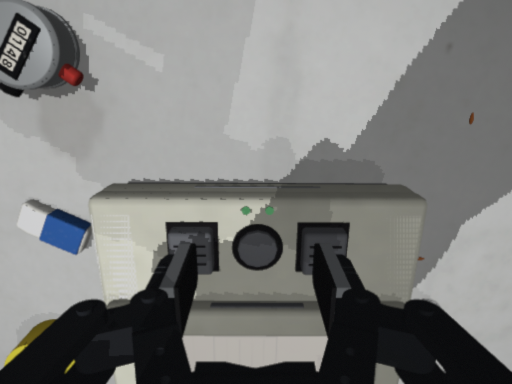

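View pics/s2.png

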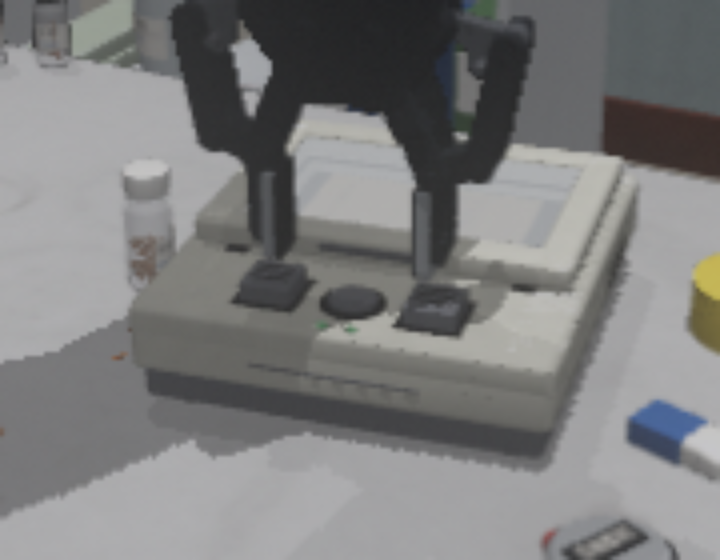

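The close views show both fingertips above their keys: tips at about (185,245) and (325,248), keys at (192,248) and (323,248). The round button is clear between them. Next I'll press down in small steps.

```bash
python3 -m inch '[[0.37,0,0.001,0.003,0],[0.37,0,0.001,0.006,0],[0.37,0,0.001,0.009,0],[0.37,0,0.001,0.012,0],[0.37,0,0.001,0.012,0]]'
python3 -m inch '[[0.37,0,0,0.001,0],[0.37,0,0,0.002,0],[0.37,0,0,0.002,0],[0.37,0,0,0.002,0]]'
```

```text
time: 4.57
eef_pos: [0.4571, -0.0565, 0.0548]
tcp_rot: [-0.092, 0.996, 0.0, -0.0]
contact_force: [-0.2, 0.4, 0.3]
opening: 0.632
finger_force: 0.0
time: 4.9
eef_pos: [0.4572, -0.0566, 0.0537]
tcp_rot: [-0.092, 0.996, 0.0, -0.0]
contact_force: [-2.3, 0.7, 5.9]
opening: 0.634
finger_force: 2.5
```

```bash
python3 -m inch '[[0.37,0,0,0.0015,0],[0.37,0,0,0.003,0],[0.37,0,0,0.004,0],[0.37,0,0,0.004,0],[0.37,0,0,0.004,0]]'
python3 -m inch '[[0.37,0,0,0.001,0],[0.37,0,0,0.002,0],[0.37,0,0,0.002,0],[0.37,0,0,0.002,0]]'
```

```text
time: 5.32
eef_pos: [0.4572, -0.0566, 0.0497]
tcp_rot: [-0.092, 0.996, 0.0, -0.0]
contact_force: [-1.0, 0.7, 5.6]
opening: 0.624
finger_force: 2.8
time: 5.65
eef_pos: [0.4572, -0.0566, 0.0492]
tcp_rot: [-0.092, 0.996, 0.0, -0.001]
contact_force: [-7.2, 1.9, 17.3]
opening: 0.626
finger_force: 7.9
```

The force has jumped to 17 N and the tool has stopped going down, so the keys are at their stops. I'll hold there while the lid rises.

```bash

python3 -m inch '[[0.37,0,0,0,0],[0.37,0,0,0,0],[0.37,0,0,0,0],[0.37,0,0,0,0],[0.37,0,0,0,0]]' >/dev/null
python3 -m inch '[[0.37,0,0,0,0],[0.37,0,0,0,0],[0.37,0,0,0,0],[0.37,0,0,0,0],[0.37,0,0,0,0]]' >/dev/null
python3 -m inch '[[0.37,0,0,0,0],[0.37,0,0,0,0],[0.37,0,0,0,0],[0.37,0,0,0,0],[0.37,0,0,0,0]]' >/dev/null
python3 -m inch '[[0.37,0,0,0,0],[0.37,0,0,0,0],[0.37,0,0,0,0],[0.37,0,0,0,0],[0.37,0,0,0,0]]' >/dev/null
python3 -m inch '[[0.37,0,0,0,0],[0.37,0,0,0,0],[0.37,0,0,0,0],[0.37,0,0,0,0],[0.37,0,0,0,0]]' >/dev/null
python3 -m inch '[[0.37,0,0,0,0],[0.37,0,0,0,0],[0.37,0,0,0,0],[0.37,0,0,0,0],[0.37,0,0,0,0]]'
python3 - <<'E'
from h import *
p=shot("scene"); cv2.imwrite("pics/s3.png",cv2.resize(p["pixels"][120:300,160:380,::-1],(733,600)))
for r in ctrl.tip_of("lid_edge",p)[:2]: print(r,pt(p,r["at"]))
E
```

```text
time: 8.15
eef_pos: [0.4572, -0.0566, 0.0492]
tcp_rot: [-0.092, 0.996, 0.0, -0.001]
contact_force: [-7.5, 2.3, 15.5]
opening: 0.627
finger_force: 7.9
{'at': [276.2, 188.0], 'score': 0.97} [ 0.44241196 -0.07943791  0.14387596]
```

View pics/s3.png

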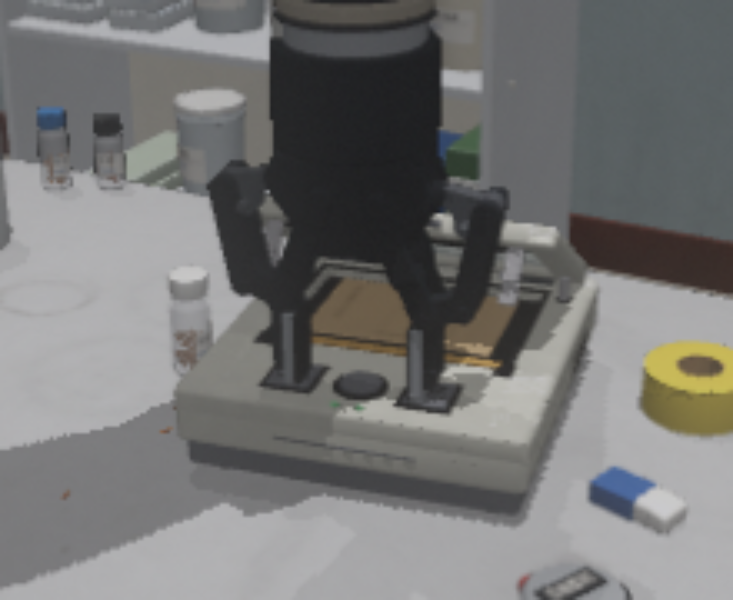

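The crop shows both keys down under the fingers and the lid already well up, with its front edge at about (500,225). I'll hold longer and track the lid angle with the network.

```bash
cat >> h.py <<'E'
ex=np.array([np.cos(np.radians(10.3)),np.sin(np.radians(10.3)),0]); ey=np.array([-ex[1],ex[0],0])
K0=np.array([.4601,-.0556,0]); H=K0+.146*ex+[0,0,.05]
def angle(p):
    for r in ctrl.tip_of("lid_edge",p)[:2]:
        d=p["T"][:3,:3]@ray(p,r["at"]); o=p["T"][:3,3]
        q=o+d*(ey@(H-o))/(ey@d)-H
        print("edge",round(r["score"],2),"r mm",round(1000*np.linalg.norm(q)),"angle",round(float(np.arctan2(q[2],-q@ex)),3))
E
cat > ang.py <<'E'
from h import *
for c in("scene","top"): print(c); angle(shot(c))
E
python3 ang.py
python3 -m inch '[[0.37,0,0,0,0],[0.37,0,0,0,0],[0.37,0,0,0,0],[0.37,0,0,0,0],[0.37,0,0,0,0]]' >/dev/null
python3 -m inch '[[0.37,0,0,0,0],[0.37,0,0,0,0],[0.37,0,0,0,0],[0.37,0,0,0,0],[0.37,0,0,0,0]]' >/dev/null
python3 -m inch '[[0.37,0,0,0,0],[0.37,0,0,0,0],[0.37,0,0,0,0],[0.37,0,0,0,0],[0.37,0,0,0,0]]' >/dev/null
python3 ang.py
python3 -m inch '[[0.37,0,0,0,0],[0.37,0,0,0,0],[0.37,0,0,0,0],[0.37,0,0,0,0],[0.37,0,0,0,0]]' >/dev/null
python3 -m inch '[[0.37,0,0,0,0],[0.37,0,0,0,0],[0.37,0,0,0,0],[0.37,0,0,0,0],[0.37,0,0,0,0]]' >/dev/null
python3 -m inch '[[0.37,0,0,0,0],[0.37,0,0,0,0],[0.37,0,0,0,0],[0.37,0,0,0,0],[0.37,0,0,0,0]]' >/dev/null
python3 -m inch '[[0.37,0,0,0,0],[0.37,0,0,0,0],[0.37,0,0,0,0],[0.37,0,0,0,0],[0.37,0,0,0,0]]'
python3 ang.py
```

```text
scene
edge 0.97 r mm 134 angle 0.572
top
edge 0.67 r mm 116 angle 0.613
scene
edge 0.88 r mm 131 angle 0.698
top
edge 0.96 r mm 103 angle 0.694
time: 11.57
eef_pos: [0.4572, -0.0566, 0.0492]
tcp_rot: [-0.092, 0.996, 0.0, -0.001]
contact_force: [-6.9, 1.4, 15.7]
opening: 0.631
finger_force: 7.9
scene
edge 0.7 r mm 129 angle 0.825
edge 0.65 r mm 91 angle -0.629
top
edge 0.94 r mm 104 angle 0.758
```

Nearly there. It can stay a little longer until it stops changing.

```bash

python3 -m inch '[[0.37,0,0,0,0],[0.37,0,0,0,0],[0.37,0,0,0,0],[0.37,0,0,0,0],[0.37,0,0,0,0]]' >/dev/null
python3 -m inch '[[0.37,0,0,0,0],[0.37,0,0,0,0],[0.37,0,0,0,0],[0.37,0,0,0,0],[0.37,0,0,0,0]]' >/dev/null
python3 -m inch '[[0.37,0,0,0,0],[0.37,0,0,0,0],[0.37,0,0,0,0],[0.37,0,0,0,0],[0.37,0,0,0,0]]' >/dev/null
python3 -m inch '[[0.37,0,0,0,0],[0.37,0,0,0,0],[0.37,0,0,0,0],[0.37,0,0,0,0],[0.37,0,0,0,0]]' >/dev/null
python3 ang.py
python3 -m inch '[[0.37,0,0,0,0],[0.37,0,0,0,0],[0.37,0,0,0,0],[0.37,0,0,0,0],[0.37,0,0,0,0]]' >/dev/null
python3 -m inch '[[0.37,0,0,0,0],[0.37,0,0,0,0],[0.37,0,0,0,0],[0.37,0,0,0,0],[0.37,0,0,0,0]]' >/dev/null
python3 -m inch '[[0.37,0,0,0,0],[0.37,0,0,0,0],[0.37,0,0,0,0],[0.37,0,0,0,0],[0.37,0,0,0,0]]' >/dev/null
python3 -m inch '[[0.37,0,0,0,0],[0.37,0,0,0,0],[0.37,0,0,0,0],[0.37,0,0,0,0],[0.37,0,0,0,0]]' 
python3 ang.py
```

```text
scene
edge 0.8 r mm 126 angle 0.831
edge 0.64 r mm 157 angle 0.048
top
edge 0.89 r mm 113 angle 0.873
time: 15.3
eef_pos: [0.4572, -0.0566, 0.0492]
tcp_rot: [-0.092, 0.996, 0.0, -0.001]
contact_force: [-7.5, 2.6, 15.2]
opening: 0.632
finger_force: 7.9
scene
edge 0.86 r mm 122 angle 0.847
top
edge 0.62 r mm 90 angle 0.712
```

The lid has settled near 0.8 rad and the keys are still held. Now I'll lift straight off and close the fingers above.

```bash

python3 -m inch '[[0.37,0,0,-0.006,0],[0.37,0,0,-0.016,0],[0.37,0,0,-0.036,0],[0.37,0,0,-0.056,0],[0.37,0,0,-0.081,0]]'
python3 -m inch '[[1,0,0,0,0],[1,0,0,0,0],[1,0,0,0,0],[1,0,0,0,0],[1,0,0,0,0]]'
python3 -m inch '[[1,0,0,0,0],[1,0,0,0,0],[1,0,0,0,0],[1,0,0,0,0],[1,0,0,0,0]]'
python3 - <<'E'
from h import *
p=shot("scene"); cv2.imwrite("pics/s4.png",cv2.resize(p["pixels"][120:300,160:380,::-1],(733,600))); angle(p)
s=ctrl.get_state(); d=s["eef_pos"]-K0; print("tcp in sealer x,y",d@ex-.066,d@ey)
E
```

```text
time: 15.92
eef_pos: [0.4562, -0.0563, 0.128]
tcp_rot: [-0.092, 0.996, 0.001, -0.001]
contact_force: [-0.2, -0.5, 0.2]
opening: 0.632
finger_force: 0.0
time: 16.33
eef_pos: [0.4562, -0.0563, 0.1269]
tcp_rot: [-0.092, 0.996, 0.001, -0.001]
contact_force: [0.5, 0.3, -0.1]
opening: 0.003
finger_force: 0.0
time: 16.75
eef_pos: [0.4572, -0.0566, 0.1282]
tcp_rot: [-0.092, 0.996, 0.0, -0.0]
contact_force: [0.7, 0.4, 0.3]
opening: 0.001
finger_force: 0.0
edge 0.86 r mm 130 angle 0.78
tcp in sealer x,y -0.06897262429571516 -0.00046338195007409726
```

View pics/s4.png

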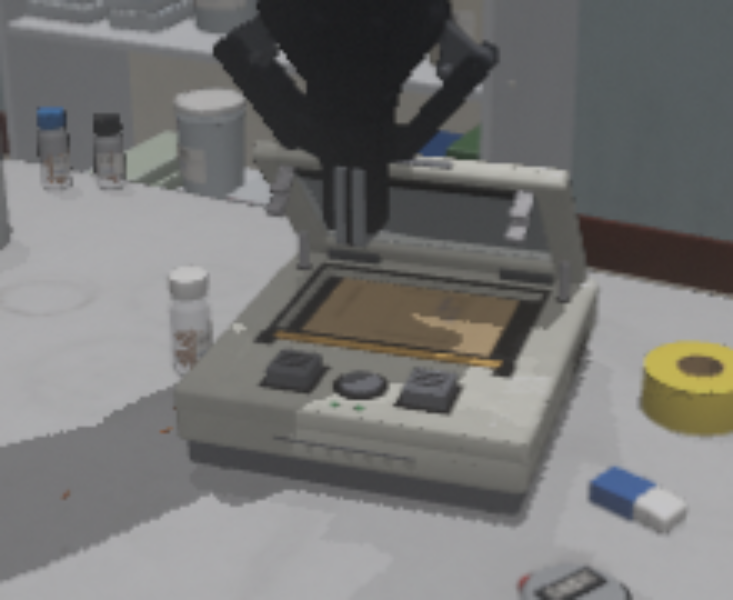

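The crop shows both keys back up at (293,368) and (430,385), the lid edge at (420,170), and the closed fingertips in front of it. I'll lower by 13 mm so the fingers reach under the edge, then approach.

```bash

python3 -m inch '[[1,0,0,0.007,0],[1,-0.01,0,0.013,0],[1,-0.02,0,0.013,0],[1,-0.032,0,0.013,0],[1,-0.042,0,0.013,0]]'
python3 -m inch '[[1,-0.004,0,0,0],[1,-0.008,0,0,0],[1,-0.012,0,0,0],[1,-0.016,0,0,0],[1,-0.02,0,0,0]]'
python3 -m inch '[[1,-0.004,0,0,0],[1,-0.008,0,0,0],[1,-0.012,0,0,0],[1,-0.016,0,0,0],[1,-0.02,0,0,0]]'
python3 ang.py
```

```text
time: 17.27
eef_pos: [0.4995, -0.0488, 0.1152]
tcp_rot: [-0.092, 0.996, -0.0, 0.0]
contact_force: [-0.1, 0.5, 0.4]
opening: -0.001
finger_force: 0.0
time: 17.68
eef_pos: [0.5183, -0.0452, 0.1153]
tcp_rot: [-0.092, 0.996, 0.0, -0.0]
contact_force: [0.1, -0.6, 0.8]
opening: -0.001
finger_force: 0.0
time: 18.1
eef_pos: [0.5383, -0.0415, 0.1154]
tcp_rot: [-0.092, 0.996, -0.0, 0.0]
contact_force: [-1.9, -0.7, 1.8]
opening: 0.004
finger_force: 0.7
scene
edge 0.85 r mm 129 angle 0.995
top
edge 0.18 r mm 6 angle -1.4
```

Contact is gentle at about 2 N and the lid is moving. I'll continue.

```bash

python3 -m inch '[[1,-0.004,0,0,0],[1,-0.008,0,0,0],[1,-0.012,0,0,0],[1,-0.016,0,0,0],[1,-0.02,0,0,0]]'
python3 -m inch '[[1,-0.004,0,0,0],[1,-0.008,0,0,0],[1,-0.012,0,0,0],[1,-0.016,0,0,0],[1,-0.02,0,0,0]]'
python3 ang.py
python3 -m inch '[[1,-0.003,0,0,0],[1,-0.006,0,0,0],[1,-0.009,0,0,0],[1,-0.012,0,0,0],[1,-0.015,0,0,0]]'
python3 -m inch '[[1,-0.003,0,0,0],[1,-0.006,0,0,0],[1,-0.009,0,0,0],[1,-0.009,0,0,0],[1,-0.009,0,0,0]]'
python3 - <<'E'
from h import *
p=shot("scene"); cv2.imwrite("pics/s5.png",cv2.resize(p["pixels"][100:300,140:380,::-1],(720,600))); angle(p)
E
```

```text
time: 18.72
eef_pos: [0.5598, -0.0377, 0.1201]
tcp_rot: [-0.092, 0.996, -0.0, 0.002]
contact_force: [-9.1, 3.5, 22.6]
opening: 0.005
finger_force: 1.4
time: 19.13
eef_pos: [0.5838, -0.034, 0.1248]
tcp_rot: [-0.092, 0.996, -0.001, 0.008]
contact_force: [-3.7, 5.2, 25.7]
opening: -0.005
finger_force: 0.0
scene
edge 0.61 r mm 126 angle 1.329
top
time: 19.75
eef_pos: [0.5938, -0.0316, 0.1172]
tcp_rot: [-0.092, 0.996, -0.001, 0.002]
contact_force: [-0.3, -0.0, 0.3]
opening: 0.0
finger_force: 0.0
time: 20.17
eef_pos: [0.6005, -0.0298, 0.1146]
tcp_rot: [-0.092, 0.996, 0.0, -0.001]
contact_force: [0.3, 0.0, 0.0]
opening: -0.005
finger_force: 0.0
edge 0.57 r mm 117 angle 1.617
```

View pics/s5.png

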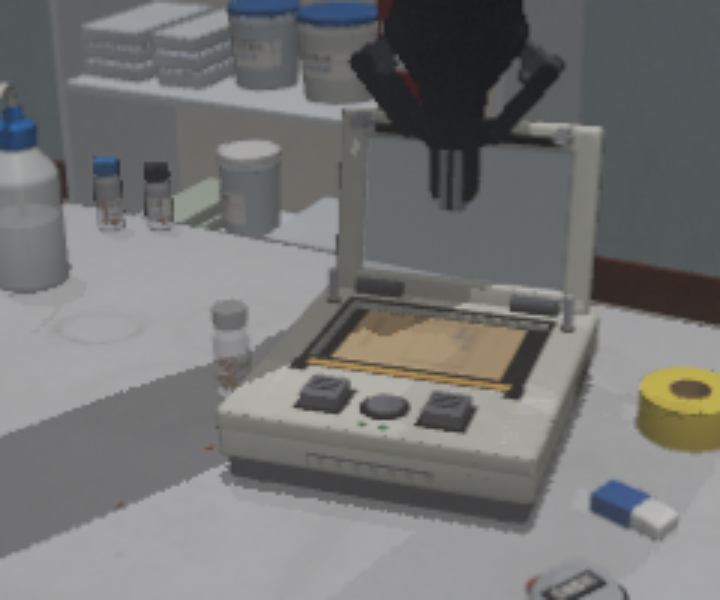

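The crop shows the lid leaning back past upright with its edge at about (480,125), and the keys and loose things in place. There is no contact force now. I'll back away horizontally and check the lid angle.

```bash

python3 -m inch '[[1,0.01,0,0,0],[1,0.03,0,0,0],[1,0.05,0,0,0],[1,0.07,0,0,0],[1,0.09,0,0,0]]'
python3 -m inch '[[1,0.02,0,-0.03,0],[1,0.03,0,-0.06,0],[1,0.03,0,-0.09,0],[1,0.03,0,-0.12,0],[1,0.03,0,-0.12,0]]'
python3 - <<'E'
from h import *
for c in("scene","top","wrist"):
    p=shot(c); print(c); angle(p)
    if c=="wrist": save(p,"w6.png")
    # lid points: depth cloud in sealer frame, above deck
    vv,uu=np.mgrid[0:384:2,0:512:2]; K=np.array([[p["fx"],0,p["cx"]],[0,p["fy"],p["cy"]],[0,0,1]])
    n=cv2.undistortPoints(np.dstack([uu,vv]).reshape(-1,1,2).astype(float),K,np.array(p["D"],float))[:,0]
    z=p["depth"][vv,uu].ravel(); X=(p["T"][:3,:3]@(np.c_[n,np.ones(len(n))]*z[:,None]).T).T+p["T"][:3,3]
    d=X-H; x,y,h=d@ex,d@ey,d[:,2]
    m=(z>0)&(np.abs(y)<.085)&(h>.03)&(h<.125)&(x>-.06)&(x<.08)
    for a in np.arange(.03,.125,.015):
        k=m&(h>=a)&(h<a+.015)
        if k.sum()>3: print("h",round(a+.0075,3),"x lo/med",np.percentile(x[k],[5,50]).round(3),k.sum())
E
```

```text
time: 20.68
eef_pos: [0.5105, -0.0464, 0.1151]
tcp_rot: [-0.092, 0.996, 0.0, -0.0]
contact_force: [0.1, 0.0, 0.4]
opening: 0.002
finger_force: 0.0
time: 21.1
eef_pos: [0.4852, -0.0529, 0.2428]
tcp_rot: [-0.092, 0.996, -0.003, 0.006]
contact_force: [0.1, -1.1, 1.0]
opening: -0.004
finger_force: 0.0
scene
edge 0.83 r mm 117 angle 1.752
edge 0.42 r mm 12 angle -2.86
h 0.038 x lo/med [0.01  0.015] 175
h 0.052 x lo/med [0.013 0.019] 181
h 0.068 x lo/med [0.017 0.023] 181
h 0.082 x lo/med [0.02  0.026] 176
h 0.098 x lo/med [0.022 0.025] 155
h 0.112 x lo/med [0.001 0.027] 113
top
h 0.038 x lo/med [0.01  0.016] 42
h 0.052 x lo/med [0.014 0.019] 47
h 0.068 x lo/med [0.017 0.023] 49
h 0.082 x lo/med [0.02  0.026] 47
h 0.098 x lo/med [0.023 0.024] 41
h 0.112 x lo/med [0.011 0.03 ] 200
wrist
edge 0.7 r mm 1216 angle 0.829
edge 0.3 r mm 186 angle 0.733
h 0.068 x lo/med [0.022 0.024] 25
h 0.082 x lo/med [0.025 0.026] 44
h 0.098 x lo/med [0.023 0.024] 35
```

View pics/w6.png

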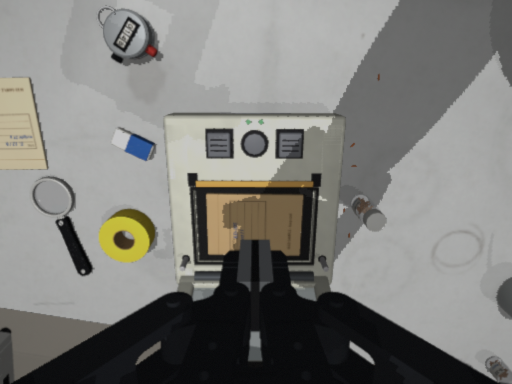

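The depth profile of the lid leans back by 0.24 rad, so the angle is about 1.8, fully open. The wrist view shows the keys up at (219,143) and (289,143), and the eraser, roll and vial standing where they were. I'll hand the job in.

```bash
python3 -m inch '[[1,0,0,0,0],[1,0,0,0,0],[1,0,0,0,0]]'; python3 -c "
from plant import ctrl
print(ctrl.sign_off())"
```

```text
time: 21.65
eef_pos: [0.4825, -0.0517, 0.2345]
tcp_rot: [-0.092, 0.996, 0.0, -0.001]
contact_force: [0.4, -0.1, -0.2]
opening: -0.005
finger_force: 0.0
the job is handed in; nothing more can be done
None
```

The job is handed in at about 22 s: the lid rests fully open at about 1.8 rad, both keys are back up and the loose things look unmoved, but the wrist force briefly read about 26 N while pushing the lid, so I can't rule out that the fingers passed the 25 N limit, and the hand-in gave no verdict.

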